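# Present a culture tube to the code reader

## Task

Swing the reader's dust cover up by its orange tongue, gently, all the way back onto its stop, and leave it open. Then take the green-capped tube out of the pink rack, carry it upright over the two blue-capped bottles without disturbing them, and finish while still holding it in the gripper, upright and still, centred about one centimetre above the reader's round window. The tube must never touch the reader or its cover.

Things in the scene. Friction and masses are not known exactly. Their poses are not given: they have to be found in the camera images.
- reader: contact-free tube code reader, a white box 110 (x) x 104 (y) x 50 mm high, fixed to the worktop. Origin: centre of its underside; its x axis points from the front (tongue side) to the hinge side, y to its left, z up. It stands turned by up to 0.3 rad
- window (a point): centre of the upper face of the round reading window (dark ring 42 mm across, 2 mm proud of the box top, glass 26 mm across), 52 mm above the worktop, 8 mm in front of the box centre; axes as the reader's. Hidden under the cover until that is open
- cover (a joint): angle of the grey dust cover (102 mm from hinge to front edge, 96 mm wide, about 8 mm thick) in rad: 0 shut, 1.75 on its stop, just past upright. Starts between 0 and 0.2. The hinge is stiff (about 0.12 N m, roughly 1 N at the tongue), so the cover stays where it is left. It must not move faster than 2 rad/s
- cover_hinge (a point): middle of the cover's hinge axis, which runs along the reader's y; 48 mm behind the box centre, 56 mm above the worktop; fixed; axes as the reader's
- cover_grip (a point): grip point, mid thickness and height, of the cover's orange tongue: a bar 10 mm thick (reader's y), 14 mm high, ending 155 mm from the hinge, 50 mm clear of the cover's front edge. At angle a it is at hinge + (-0.138 cos a + 0.003 sin a) m along reader x, (0.138 sin a + 0.003 cos a) up. Pinched across its thickness it can turn between the pads of a gripper that stays pointing down
- tube: screw-cap culture tube 132 mm long, glass 15.6 mm across, green cap 18.8 mm across and 22 mm high on top, about 15 to 31 g, standing loose and upright in the rack, the only tube there. Origin: centre of its lower end, z axis along the tube towards the cap
- tube_rack: pink open tube rack 96 x 122 x 68 mm, fixed. Origin: centre of its underside; the tube stands in a hole at (7, 0) mm, its lower end 4 mm above the worktop; hole about 20 mm wide
- media_bottle: clear bottle with a blue cap, 56 mm across, 107 mm high, loose, standing between rack and reader. Origin: centre of its underside
- agar_bottle: second clear bottle with a blue cap, 56 mm across, 107 mm high, loose, standing between rack and reader about 90 mm from the first. Origin: centre of its underside
There are look-alikes about, which are no part of the job. Leave any turquoise look-alike of the reader alone.

How it is judged:
By the outcome, as a careful person would: the job done as asked, in the order asked, and still so for the second after the job is handed in, while the arm keeps its last pose, push and grip.
It also fails if it takes over 64 s, if anything falls off the work surface, if the arm or the gripper's body presses on something with over 40 N, if the wrist force passes 120 N, or if a joint passes its speed limit or range.

## Robot

A 6-joint arm with a two-finger parallel gripper is mounted at the origin on a cart in front of the work surface, level with it; the furniture and walls round the work are solid. World frame = base frame: x ahead of the robot, y to its left, z up, the work surface at z = 0. Lengths are in m, angles in rad, forces in N, time in s.
With the tool pointing down it reaches from about 0.225 to 0.875 m from the base axis. Payload 3.4 kg.
Tool frame: the origin (TCP) lies midway between the tips of the shut fingers; the grasp point (between the pads) lies 19 mm behind it (manip.grasp_offset is the distance from the TCP to the grasp point, in m); x points along the fingers, y is the direction in which the jaws open and shut, and the axes are right-handed (so a half turn about x gives the same grasp; the last joint's range is limited). The gripper opens to 85 mm and grips with 20 to 120 N. Pads are 22 mm wide; open, the fingers measure 114 mm over their backs; the gripper's body (76 mm by 85 mm) begins 54 mm behind the grasp point. The pads swing forward as they close: fully open they stand 13 mm farther back than shut.
Start: joints at [0.993, 0.276, 1.505, -0, 1.361, -0.121], TCP at [0.254, 0.516, 0.231] pointing down, gripper open.
Joint ranges: [-2.89, 2.89], [-0.75, 2.08], [0.22, 2.7], [-1.18, 4.32], [0.11, 2.71], [-2.7, 2.7]. Speed limits (rad/s): [2.57, 2.57, 3.14, 3.14, 3.14, 3.14].

## Interface

Orientations are given as a unit quaternion [w, x, y, z].
In Python, from rig import manip gives the robot as it stands.
- The arm moves only by the shell command python3 -m creep 'ROWS' [OPENING] [FORCE]. ROWS is a JSON object of lists of equal length, an entry for each row: "delta_pos": the shift along the tool's x, y, z in cm, a list of three; "dr": the turn, a rotation vector about the tool's x, y, z in rad, a list of three. In form: {"delta_pos": [[dx, dy, dz], ...], "dr": [[rx, ry, rz], ...]}. A call has 1 to 10 rows; each row is the pose to reach, as a shift and turn from the pose commanded when the call began, along the tool's axes at that moment; what a row does not reach only later rows make up. A row lasts 1/10 s, in which the tool goes at most 50 mm and 8.59 degrees, less where a joint would pass 70% of its speed; a pose out of reach is approached as far as the arm can. A call with a gripper value outside its range is refused whole. OPENING is the opening, from -1 (shut) to 1 (fully open), set as the call begins (- or left out, the last holds). The fingers move at their own pace and stop on an object; FORCE is the grip in N (left out, the last holds). Time passes only in rows, so rows that repeat a pose let the fingers close. It gives the time, the measured TCP pose, the force and the opening at its end, in the units of the state.
- manip.get_state(): the state, without advancing time (a new reading comes with each control period).
- manip.get_image(name): name is "scene" or "top" or "wrist"; returns a dict with "pixels" (384x512x3 uint8, blue, green, red), "depth" (384x512 float32, m along the optical axis (not along the pixel's ray), 0 where there is no reading), "intrinsics" (3x3 intrinsics, pixels), "k1" (the pictures are not rectified: a ray, as slopes to the right and down, at radius r is drawn at 1 + k1 r^2 times it, then the intrinsics apply), "rvec" (rotation vector, rad) and "tvec" (3), from world to camera coordinates, as OpenCV has them. Camera axes: x right, y down, z forward; pixel columns grow to the right and rows downward; lengths in m; the calibration is good to about 2 mm. A picture is of the moment at which its call begins.
- manip.sign_off(): hands the job in, once; it reports no verdict.
The state is a dict: "clock": time; "qpos": joint angles; "qd": joint speeds; "effort": joint torques, N m; "position": TCP position; "ee_rot": TCP orientation; "contact_force": force on the tool from outside, world axes, zero at the start; "moment": the same for the moment, N m; "width": finger opening in m.
Only numpy, scipy, OpenCV 4.12 (cv2) and the standard library are available. Lean on these libraries where they do the work, as an engineer would, in place of code of your own. Each camera call takes 0.05 s, during which the arm holds its last target. There are 200 camera calls.

## Working session

There is one attempt and no reset: what is moved stays moved. The work goes in short steps, Python scripts to look and compute and a shell command to move; the robot and the scene stay as the last step left them, time stands still between calls to the robot, and variables do not carry over. Pictures are saved under pics/ and viewed, about 8 in all and at most 12, crops included, and the job is handed in when it is done.

```bash
mkdir -p pics; ls; cat > h.py <<'E'
import numpy as np, cv2
from rig import manip
from scipy.spatial.transform import Rotation as R
def get(n):
    return manip.get_image(n)
def cloud(im):
    """world xyz for each pixel from depth"""
    K=np.array(im["intrinsics"]);k1=im["k1"];d=im["depth"]
    h,w=d.shape;u,v=np.meshgrid(np.arange(w),np.arange(h))
    pts=np.stack([u,v],-1).reshape(-1,1,2).astype(float)
    s=cv2.undistortPoints(pts,K,np.array([k1,0,0,0,0.])).reshape(h,w,2)
    c=np.dstack([s[...,0]*d,s[...,1]*d,d])
    Rm=cv2.Rodrigues(np.array(im["rvec"],float))[0];t=np.array(im["tvec"],float).ravel()
    P=(c-t)@Rm
    P[d==0]=np.nan
    return P
def ray(im,uv,z):
    K=np.array(im["intrinsics"])
    s=cv2.undistortPoints(np.array(uv,float).reshape(-1,1,2),K,np.array([im["k1"],0,0,0,0.])).reshape(-1,2)
    Rm=cv2.Rodrigues(np.array(im["rvec"],float))[0];t=np.array(im["tvec"],float).ravel()
    o=-Rm.T@t;dd=np.c_[s,np.ones(len(s))]@Rm
    return o+dd*((z-o[2])/dd[:,2])[:,None]
def state():
    s=manip.get_state();q=s["ee_rot"];Rm=R.from_quat([q[1],q[2],q[3],q[0]])
    return s,np.array(s["position"]),Rm
E
python3 - <<'E'
from h import *
ims={n:get(n) for n in("scene","top")}
np.save("ims0.npy",ims,allow_pickle=True)
for n,i in ims.items():print(n,np.array(i["rvec"]).ravel(),np.array(i["tvec"]).ravel(),i["k1"],(i["depth"]==0).mean())
cv2.imwrite("pics/a.png",np.vstack([ims["scene"]["pixels"][:300],ims["top"]["pixels"][:300]]) if 0 else cv2.resize(np.hstack([ims["scene"]["pixels"],ims["top"]["pixels"]]),(800,300)))
cv2.imwrite("pics/top.png",cv2.resize(ims["top"]["pixels"],(800,600)))
s,p,Rm=state();print(s);print(Rm.as_matrix().round(3),manip.grasp_offset)
E
```

```text
pics
scene [ 2.02392997 -0.90322475  0.47843191] [-0.35846673  0.31663528  0.64637524] -0.11856088353601711 0.019495646158854168
top [ 2.17496482 -2.15513395  0.12265684] [0.04401104 0.57062987 1.43801379] -0.13740557988661597 0.0041351318359375
{'clock': 0.1, 'qpos': array([ 9.93020978e-01,  2.76524912e-01,  1.50603478e+00, -4.16042613e-06,
        1.36070061e+00, -1.21006363e-01]), 'qd': array([-0.00174252, -0.00201079, -0.00413982,  0.00189904, -0.00022027,
       -0.00011699]), 'effort': array([ 6.92891444e-04, -4.17693830e+01, -2.46405065e+01, -5.10343341e-06,
        5.85298476e-03,  1.09282473e-05]), 'position': array([0.25334639, 0.51563783, 0.23051886]), 'ee_rot': array([ 0.68854498,  0.15953716,  0.68894595, -0.1606461 ]), 'contact_force': array([-0.92262323, -0.64330017, -0.65139076]), 'moment': array([ 0.02871868, -0.01895824,  0.02689474]), 'width': 0.0854490030804422}
[[-0.001  0.441  0.897]
 [-0.001  0.897 -0.441]
 [-1.    -0.002 -0.   ]] 0.0187
```

View pics/top.png

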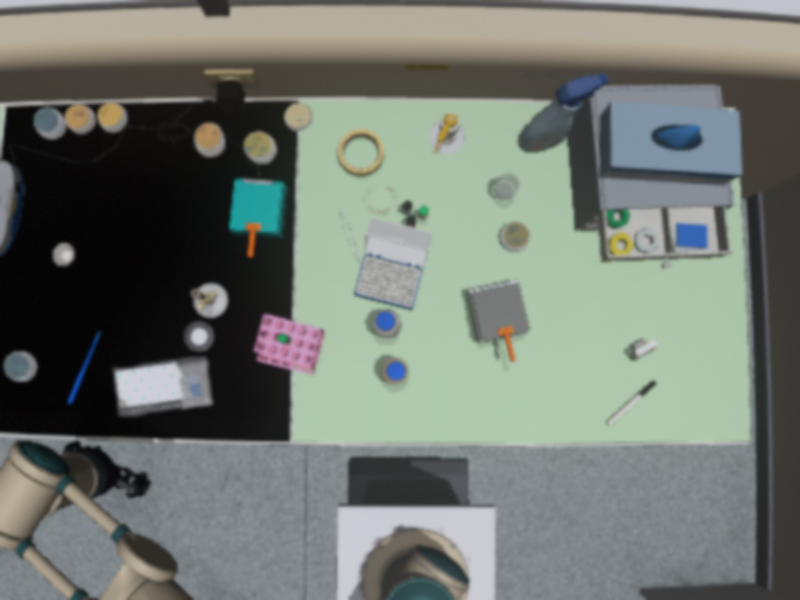

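View pics/a.png

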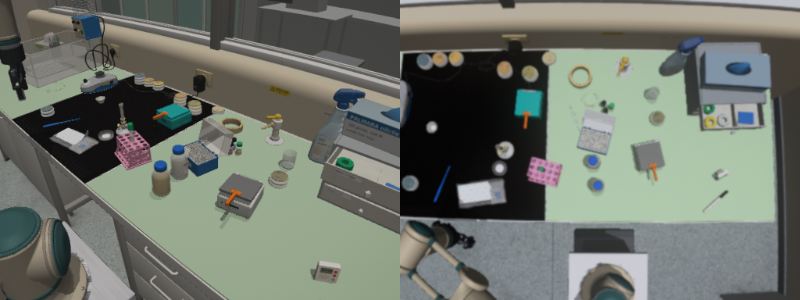

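The top view shows the reader at about (497,312) with its orange tongue at (508,345). The bottles are at (386,323) and (395,372), and the rack at (290,343) with the green cap at (283,338). The turquoise look-alike is at (257,207). All of these are pixels in the 800x600 picture.

```bash
cat > m.py <<'E'
from h import *
ims=np.load("ims0.npy",allow_pickle=True).item()
def comps(mask,P,mina=8):
    n,l,st,c=cv2.connectedComponentsWithStats(mask.astype(np.uint8))
    for i in range(1,n):
        if st[i,4]>=mina:
            q=P[l==i];q=q[~np.isnan(q[:,0])]
            if len(q): print("  px",c[i].round(1),"a",st[i,4],"med",np.median(q,0).round(3),"lo",np.percentile(q,3,axis=0).round(3),"hi",np.percentile(q,97,axis=0).round(3))
for n in("scene","top"):
    im=ims[n];P=cloud(im);hsv=cv2.cvtColor(im["pixels"],cv2.COLOR_BGR2HSV);H,S,V=[hsv[...,i].astype(int) for i in range(3)]
    roi=(P[...,0]>.1)&(P[...,0]<.9)&(abs(P[...,1])<.6)&(P[...,2]>0.01)
    for nm,m in dict(orange=(H<14)&(H>3)&(S>150)&(V>100),green=(H>55)&(H<85)&(S>140),blue=(H>105)&(H<125)&(S>150),pink=((H>150)&(H<178))&(S>60)&(V>100)).items():
        print(n,nm);comps(m&roi,P)
im=ims["top"];P=cloud(im)
# grey cover in the top picture
m=(P[...,2]>.045)&(P[...,2]<.13)&(abs(P[...,1]+.2)<.12)&(abs(P[...,0]-.5)<.15)
n,l,st,c=cv2.connectedComponentsWithStats(m.astype(np.uint8));i=1+np.argmax(st[1:,4]);q=P[l==i]
print("cover px",c[i],st[i]);
hsv=cv2.cvtColor(im["pixels"],cv2.COLOR_BGR2HSV);g=(l==i)&(hsv[...,1]<60);q=P[g]
A=np.c_[q[:,:2],np.ones(len(q))];co=np.linalg.lstsq(A,q[:,2],rcond=None)[0];print("plane",co, "tilt",np.hypot(*co[:2]),q[:,2].min(),q[:,2].max())
r=cv2.minAreaRect(np.float32(q[:,:2]));print(r)
E
python3 m.py
```

```text
scene orange
  px [204.  147.5] a 53 med [0.674 0.331 0.062] lo [0.646 0.325 0.056] hi [0.702 0.334 0.067]
  px [297.5 250.9] a 147 med [ 0.482 -0.177  0.078] lo [ 0.442 -0.185  0.073] hi [ 0.506 -0.158  0.084]
scene green
  px [166.9 161.6] a 63 med [0.478 0.251 0.126] lo [0.472 0.245 0.114] hi [0.487 0.261 0.134]
  px [306.3 184.3] a 33 med [ 0.74  -0.014  0.044] lo [ 0.734 -0.019  0.037] hi [ 0.749 -0.005  0.047]
  px [441.5 208.8] a 255 med [ 0.711 -0.373  0.156] lo [ 0.693 -0.394  0.147] hi [ 0.733 -0.354  0.158]
scene blue
  px [432.3 123.6] a 50 med [ 0.898 -0.258  0.251] lo [ 0.895 -0.269  0.241] hi [ 0.9   -0.249  0.262]
  px [228.2 191.4] a 146 med [0.51  0.057 0.105] lo [0.499 0.047 0.092] hi [0.527 0.075 0.108]
  px [205.  212.5] a 181 med [0.417 0.037 0.104] lo [0.404 0.026 0.092] hi [0.433 0.055 0.107]
  px [502.1 238.2] a 45 med [ 0.695 -0.503  0.157] lo [ 0.691 -0.521  0.155] hi [ 0.7   -0.489  0.158]
scene pink
  px [171.1 189. ] a 876 med [0.469 0.228 0.06 ] lo [0.432 0.194 0.014] hi [0.518 0.317 0.068]
top orange
  px [160.7 153.5] a 73 med [0.677 0.333 0.066] lo [
[... 438 characters left out ...]
482 0.26  0.138]
top blue
  px [442.2 150.4] a 220 med [ 0.678 -0.514  0.158] lo [ 0.66  -0.54   0.154] hi [ 0.696 -0.49   0.164]
  px [246.3 205.1] a 88 med [0.515 0.066 0.107] lo [0.5   0.051 0.102] hi [0.528 0.078 0.113]
  px [252.9 237. ] a 88 med [0.421 0.044 0.106] lo [0.408 0.033 0.101] hi [0.434 0.057 0.113]
top pink
  px [183.8 218. ] a 700 med [0.476 0.255 0.066] lo [0.435 0.199 0.019] hi [0.52  0.315 0.072]
cover px [319.26072607 199.66254125] [ 299  179   41   53 1212]
plane [-0.09499368 -0.06413396  0.10661153] tilt 0.11461659126499715 0.04518806504256656 0.08092488476209359
((0.5175808668136597, -0.163301482796669), (0.1591063141822815, 0.10415537655353546), 11.257050514221191)
```

```bash
python3 -m creep '{"delta_pos":[[0,-3,3],[0,-7,7],[0,-12,11],[0,-16,15],[0,-21,19],[0,-25,23],[0,-29,27],[0,-33,31],[0,-37,34],[0,-40,37]],"dr":[[0.1,0,0],[0.25,0,0],[0.4,0,0],[0.54,0,0],[0.68,0,0],[0.82,0,0],[0.96,0,0],[1.1,0,0],[1.24,0,0],[1.38,0,0]]}'
cat > togo.py <<'E'
import sys
from h import *
def togo(target,yaw=None):
    """TCP target xyz (world) and yaw of tool y -> shift in tool axes, cm, and turn about tool axes"""
    s,p,Rm=state()
    d=Rm.inv().apply(np.array(target)-p)*100
    print("at",p.round(4),"delta cm",d.round(2),end=" ")
    if yaw is not None:
        y=np.array([np.cos(yaw),np.sin(yaw),0]);x=np.array([0,0,-1.]);z=np.cross(x,y)
        Rt=R.from_matrix(np.c_[x,y,z]);print("dr",(Rm.inv()*Rt).as_rotvec().round(3),end="")
    print()
if __name__=="__main__":
    a=[float(v) for v in sys.argv[1:]];togo(a[:3],a[3] if len(a)>3 else None)
E
python3 togo.py .46 -.18 .2 -1.373
python3 - <<'E'
from h import *
# direction of tongue in both views
ims=np.load("ims0.npy",allow_pickle=True).item()
for n in("scene","top"):
    im=ims[n];P=cloud(im);hsv=cv2.cvtColor(im["pixels"],cv2.COLOR_BGR2HSV);H,S,V=[hsv[...,i].astype(int) for i in range(3)]
    m=(H<14)&(H>3)&(S>150)&(V>100)&(abs(P[...,1]+.17)<.05)
    v,u=np.nonzero(m);q=ray(im,np.c_[u,v],.078)
    c=q.mean(0);w=np.linalg.svd(q[:,:2]-c[:2],full_matrices=False)[2][0];w*=np.sign(w[0]);t=(q[:,:2]-c[:2])@w
    print(n,c,"yaw",np.arctan2(w[1],w[0]),"ends",c[:2]+w*t.min(),c[:2]+w*t.max(),t.min(),t.max())
E
```

```text
clock: 1.1
position: [0.394, 0.0425, 0.2312]
ee_rot: [0.428, 0.563, 0.428, -0.563]
contact_force: [1.7, 0.8, 0.2]
width: 0.0852
at [0.394  0.0425 0.2312] delta cm [ 3.12 12.33 19.67] dr [ 1.101 -0.     0.   ]
scene [ 0.47731942 -0.17558143  0.078     ] yaw 0.16376959224273133 ends [ 0.43815287 -0.18205369] [ 0.50358698 -0.17124073] -0.03969771126731706 0.026623799831965445
top [ 0.48192388 -0.1715622   0.078     ] yaw 0.27762316521587255 ends [ 0.44666518 -0.18161032] [ 0.50449814 -0.16512892] -0.036662521765865264 0.02347305440956458
```

```bash
python3 -m creep '{"delta_pos":[[0.4,1.5,2.5],[0.8,3,5],[1.2,4.5,7.5],[1.6,6,10],[2,7.5,12.5],[2.4,9,15],[2.8,10.5,17],[3,11.5,18.5],[3.1,12.3,19.7],[3.1,12.3,19.7]],"dr":[[0.13,0,0],[0.27,0,0],[0.4,0,0],[0.53,0,0],[0.66,0,0],[0.8,0,0],[0.93,0,0],[1.06,0,0],[1.1,0,0],[1.1,0,0]]}'
cat > w.py <<'E'
import sys
from h import *
im=get("wrist");np.save("wr.npy",im,allow_pickle=True)
cv2.imwrite("pics/%s.png"%sys.argv[1],im["pixels"])
s,p,Rm=state();print("at",p.round(4),np.array(s["contact_force"]).round(2),s["width"])
P=cloud(im);hsv=cv2.cvtColor(im["pixels"],cv2.COLOR_BGR2HSV);H,S,V=[hsv[...,i].astype(int) for i in range(3)]
for nm,m in dict(orange=(H<14)&(H>3)&(S>150)&(V>80),green=(H>50)&(H<85)&(S>120)).items():
    n,l,st,c=cv2.connectedComponentsWithStats(m.astype(np.uint8))
    for i in range(1,n):
        if st[i,4]<150: continue
        q=P[l==i];q=q[~np.isnan(q[:,0])];print(nm,c[i].round(1),st[i],np.median(q,0).round(4),np.percentile(q,2,axis=0).round(4),np.percentile(q,98,axis=0).round(4))
E
python3 w.py w1
```

```text
clock: 2.1
position: [0.4616, -0.1793, 0.1998]
ee_rot: [-0.072, -0.703, -0.072, 0.704]
contact_force: [0.4, 0.1, 0.4]
width: 0.0856
at [ 0.461  -0.1781  0.1999] [-0.87 -0.53  0.22] 0.0854555768349526
orange [253.7 156.7] [241 136  29  66 505] [ 0.4919 -0.1722  0.0781] [ 0.4437 -0.1837  0.0737] [ 0.5044 -0.1558  0.0839]
```

View pics/w1.png

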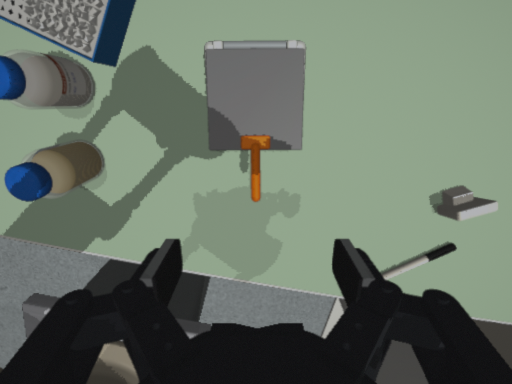

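The wrist view shows the cover at (207–304, 42–150) and its tongue hanging straight down the picture from (256,140) to (256,201). The blue caps are at the left, and the tongue is clear of both fingers.

```bash
cat > rd.py <<'E'
from h import *
im=np.load("wr.npy",allow_pickle=True).item();P=cloud(im)
hsv=cv2.cvtColor(im["pixels"],cv2.COLOR_BGR2HSV);H,S,V=[hsv[...,i].astype(int) for i in range(3)]
g=(P[...,2]>.05)&(P[...,2]<.1)&(S<40)
g[:, :190]=0;g[:,320:]=0;g[170:]=0
n,l,st,c=cv2.connectedComponentsWithStats(g.astype(np.uint8));i=1+np.argmax(st[1:,4]);g=l==i
q=P[g];print(st[i],c[i])
co=np.linalg.lstsq(np.c_[q[:,:2],np.ones(len(q))],q[:,2],rcond=None)[0];print("plane",co,"tilt",np.arctan(np.hypot(*co[:2])))
# edges of the grey cover per row, rows 60..128
L=[];Rr=[]
for v in range(60,130):
    u=np.nonzero(g[v])[0];L.append(P[v,u[1]]);Rr.append(P[v,u[-2]])
for nm,e in(("L",L),("R",Rr)):
    e=np.array(e);k=np.polyfit(e[:,0],e[:,1],1);print(nm,"yaw",np.arctan(k[0]),"mid",e.mean(0))
m=(np.array(L)+np.array(Rr))/2;k=np.polyfit(m[:,0],m[:,1],1);print("mid line",np.arctan(k[0]),k,"at x=.46:",np.polyval(k,.46))
o=(H<14)&(H>3)&(S>150)&(V>80);T=[]
for v in range(152,200):
    u=np.nonzero(o[v])[0]
    if len(u)>3:T.append(np.r_[ray(im,[[u.mean(),v]],.0795)[0],len(u)])
T=np.array(T);k=np.polyfit(T[:,0],T[:,1],1);print("tongue yaw",np.arctan(k[0]),"at .46",np.polyval(k,.46),"end x",T[:,0].min(),T[-1])
# hinge end: farthest top of grey and front edge
u0=int(c[i][0]);col=np.nonzero(g[:,u0-25])[0];print("front edge",P[col[-2],u0-25],"back",P[col[1],u0-25])
E
python3 rd.py
```

```text
[ 206   40   99  110 9856] [254.74786932  92.70170455]
plane [-0.12885892 -0.02632923  0.13165867] tilt 0.1307707207348286
L yaw 0.2205536750273622 mid [ 0.53525115 -0.11472545  0.06570806]
R yaw 0.20454934124117585 mid [ 0.5540049  -0.20483014  0.06571017]
mid line 0.21259082980723534 [ 0.21585248 -0.27733711] at x=.46: -0.17804496669946548
tongue yaw 0.21397297408702315 at .46 -0.17772478370932293 end x 0.4415001986127753 [ 0.4415002  -0.18053682  0.0795      4.        ]
front edge [ 0.48848167 -0.14446943  0.07312901] back [ 0.58666748 -0.12588925  0.06061946]
```

```bash
python3 togo.py .4594 -.1781 .058 -1.358; python3 -m creep '{"delta_pos":[[2,0,0],[5,0,0],[8,0,0],[11,0,-0.1],[13,0,-0.2],[14.2,0,-0.2],[14.2,0,-0.2]],"dr":[[0,0,0],[0,0,0],[-0.015,0,0],[-0.015,0,0],[-0.015,0,0],[-0.015,0,0],[-0.015,0,0]]}' 0 20; python3 togo.py .4594 -.1781 .058 -1.358
```

```text
at [ 0.461  -0.1781  0.1999] delta cm [14.19 -0.02  0.15] dr [-0.007  0.001  0.001]
clock: 2.85
position: [0.4614, -0.1756, 0.0569]
ee_rot: [-0.077, -0.701, -0.079, 0.704]
contact_force: [-0.4, -0.3, 0.0]
width: 0.0425
at [ 0.4614 -0.1756  0.0569] delta cm [-0.11  0.2   0.25] dr [0.009 0.003 0.003]
```

```bash
python3 -m creep '{"delta_pos":[[-0.1,0.2,0.2],[-0.1,0.2,0.25],[-0.1,0.2,0.25]],"dr":[[0,0,0],[0,0,0],[0,0,0]]}'; python3 togo.py .4594 -.1781 .058 -1.358;python3 w.py w2
```

```text
clock: 3.15
position: [0.4616, -0.1803, 0.0604]
ee_rot: [0.078, 0.703, 0.077, -0.702]
contact_force: [0.4, -0.5, -1.2]
width: 0.0429
at [ 0.4616 -0.1803  0.0604] delta cm [ 0.24 -0.26  0.17] dr [ 0.007 -0.002 -0.001]
at [ 0.4615 -0.1803  0.0602] [-0.09  0.22  0.41] 0.04264718575027733
orange [249.2 220.6] [ 224  170   58  123 2374] [ 0.4859 -0.1735  0.0789] [ 0.4452 -0.1837  0.0732] [ 0.5067 -0.1558  0.0848]
```

View pics/w2.png

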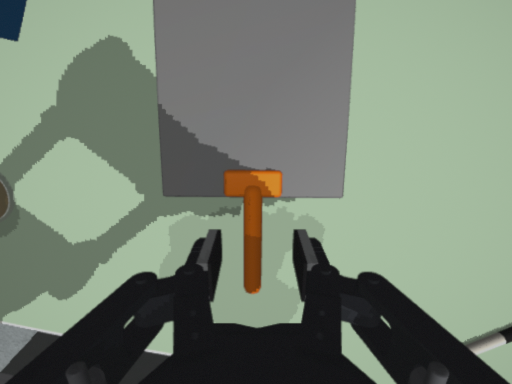

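The wrist view at grip height shows the tongue at column 252 and the fingers at columns 217 and 297, so I need to shift about 2.5 mm left.

```bash
python3 -m creep '{"delta_pos":[[0.2,-0.25,0.15],[0.2,-0.25,0.15]],"dr":[[0,0,0],[0,0,0]]}'; python3 -m creep '{"delta_pos":[[0,0,0],[0,0,0],[0,0,0],[0,0,0],[0,0,0],[0,0,0]],"dr":[[0,0,0],[0,0,0],[0,0,0],[0,0,0],[0,0,0],[0,0,0]]}' -1 25; python3 togo.py .4594 -.1781 .058 -1.358
```

```text
clock: 3.4
position: [0.4585, -0.1775, 0.0573]
ee_rot: [-0.077, -0.703, -0.078, 0.703]
contact_force: [-0.1, 0.0, -0.2]
width: 0.0427
clock: 4.0
position: [0.4592, -0.1781, 0.0573]
ee_rot: [0.078, 0.703, 0.077, -0.703]
contact_force: [-0.1, -2.4, 0.1]
width: 0.0096
at [ 0.4592 -0.1781  0.0573] delta cm [-0.07  0.01 -0.02] dr [ 0.007 -0.    -0.   ]
```

```bash
python3 -c "
from numpy import *
f=lambda a:-.138*cos(a)+.003*sin(a)
h=lambda a:.138*sin(a)+.003*cos(a)
A=[.13,.15,.20,.27,.35,.43,.51,.59,.67,.75,.83,.91,.99,1.07,1.15,1.23,1.31,1.38,1.45,1.51,1.57,1.62,1.66,1.70,1.73,1.75,1.77,1.79]
for i in (0,10,20):
  a0=A[i]
  print([[round(-100*(h(a)-h(a0)),2),0,round(-100*(f(a)-f(a0)),2)] for a in A[i+1:i+11]])
"
```

```text
[[np.float64(-0.27), 0, np.float64(-0.04)], [np.float64(-0.95), 0, np.float64(-0.18)], [np.float64(-1.88), 0, np.float64(-0.42)], [np.float64(-2.93), 0, np.float64(-0.78)], [np.float64(-3.94), 0, np.float64(-1.23)], [np.float64(-4.91), 0, np.float64(-1.75)], [np.float64(-5.84), 0, np.float64(-2.34)], [np.float64(-6.72), 0, np.float64(-3.01)], [np.float64(-7.54), 0, np.float64(-3.75)], [np.float64(-8.3), 0, np.float64(-4.55)]]
[[np.float64(-0.69), 0, np.float64(-0.86)], [np.float64(-1.32), 0, np.float64(-1.77)], [np.float64(-1.86), 0, np.float64(-2.73)], [np.float64(-2.33), 0, np.float64(-3.73)], [np.float64(-2.72), 0, np.float64(-4.76)], [np.float64(-3.02), 0, np.float64(-5.82)], [np.float64(-3.22), 0, np.float64(-6.77)], [np.float64(-3.35), 0, np.float64(-7.73)], [np.float64(-3.41), 0, np.float64(-8.55)], [np.float64(-3.41), 0, np.float64(-9.38)]]
[[np.float64(0.03), 0, np.float64(-0.69)], [np.float64(0.08), 0, np.float64(-1.24)], [np.float64(0.15), 0, np.float64(-1.79)], [np.float64(0.22), 0, np.float64(-2.19)], [np.float64(0.27), 0, np.float64(-2.47)], [np.float64(0.33), 0, np.float64(-2.74)], [np.float64(0.4), 0, np.float64(-3.0)]]
```

```bash
Z='';python3 -m creep '{"delta_pos":[[-0.27,0,-0.04],[-0.95,0,-0.18],[-1.88,0,-0.42],[-2.93,0,-0.78],[-3.94,0,-1.23],[-4.91,0,-1.75],[-5.84,0,-2.34],[-6.72,0,-3.01],[-7.54,0,-3.75],[-8.3,0,-4.55]],"dr":[[0,0,0],[0,0,0],[0,0,0],[0,0,0],[0,0,0],[0,0,0],[0,0,0],[0,0,0],[0,0,0],[0,0,0]]}'; python3 togo.py .4594 -.1781 .058 -1.358
```

```text
clock: 5.0
position: [0.5039, -0.1684, 0.1409]
ee_rot: [-0.078, -0.703, -0.077, 0.703]
contact_force: [1.5, -5.8, -4.7]
width: 0.0094
at [ 0.5039 -0.1684  0.1409] delta cm [ 8.29 -0.03  4.54] dr [ 0.007  0.001 -0.001]
```

```bash
python3 -m creep '{"delta_pos":[[-0.69,0,-0.86],[-1.32,0,-1.77],[-1.86,0,-2.73],[-2.33,0,-3.73],[-2.72,0,-4.76],[-3.02,0,-5.82],[-3.22,0,-6.77],[-3.35,0,-7.73],[-3.41,0,-8.55],[-3.41,0,-9.38]],"dr":[[0,0,0],[0,0,0],[0,0,0],[0,0,0],[0,0,0],[0,0,0],[0,0,0],[0,0,0],[0,0,0],[0,0,0]]}'; python3 -m creep '{"delta_pos":[[0.03,0,-0.69],[0.08,0,-1.24],[0.15,0,-1.79],[0.22,0,-2.19],[0.27,0,-2.47],[0.33,0,-2.74]],"dr":[[0,0,0],[0,0,0],[0,0,0],[0,0,0],[0,0,0],[0,0,0]]}'; python3 togo.py .4594 -.1781 .058 -1.358
```

```text
clock: 6.0
position: [0.5945, -0.149, 0.1747]
ee_rot: [-0.079, -0.702, -0.077, 0.704]
contact_force: [-1.7, -7.8, -1.0]
width: 0.0094
clock: 6.6
position: [0.6212, -0.1433, 0.1716]
ee_rot: [-0.079, -0.702, -0.077, 0.704]
contact_force: [-1.2, -8.8, 0.7]
width: 0.0094
at [ 0.6212 -0.1433  0.1716] delta cm [11.41 -0.17 16.51] dr [ 0.008  0.003 -0.003]
```

```bash
python3 -m creep '{"delta_pos":[[0.03,0,-0.13],[0.06,0,-0.26],[0.06,0,-0.26]],"dr":[[0,0,0],[0,0,0],[0,0,0]]}';python3 -m creep '{"delta_pos":[[0.03,0,-0.13],[0.07,0,-0.27],[0.07,0,-0.27]],"dr":[[0,0,0],[0,0,0],[0,0,0]]}'
```

```text
clock: 6.9
position: [0.6239, -0.1427, 0.171]
ee_rot: [-0.079, -0.702, -0.077, 0.704]
contact_force: [-0.9, -7.3, -0.7]
width: 0.0096
clock: 7.2
position: [0.6258, -0.1423, 0.1706]
ee_rot: [-0.079, -0.701, -0.077, 0.704]
contact_force: [-2.4, -8.9, 0.8]
width: 0.0094
```

```bash
python3 -m creep '{"delta_pos":[[0.03,0,-0.13],[0.07,0,-0.27],[0.07,0,-0.27]],"dr":[[0,0,0],[0,0,0],[0,0,0]]}'; python3 - <<'E'
from h import *
im=get("scene");cv2.imwrite("pics/s2.png",cv2.resize(im["pixels"][130:330,170:430],(780,600)))
E
```

```text
clock: 7.5
position: [0.6259, -0.1423, 0.1704]
ee_rot: [-0.079, -0.7, -0.077, 0.706]
contact_force: [-8.0, -9.9, 6.9]
width: 0.0094
```

View pics/s2.png

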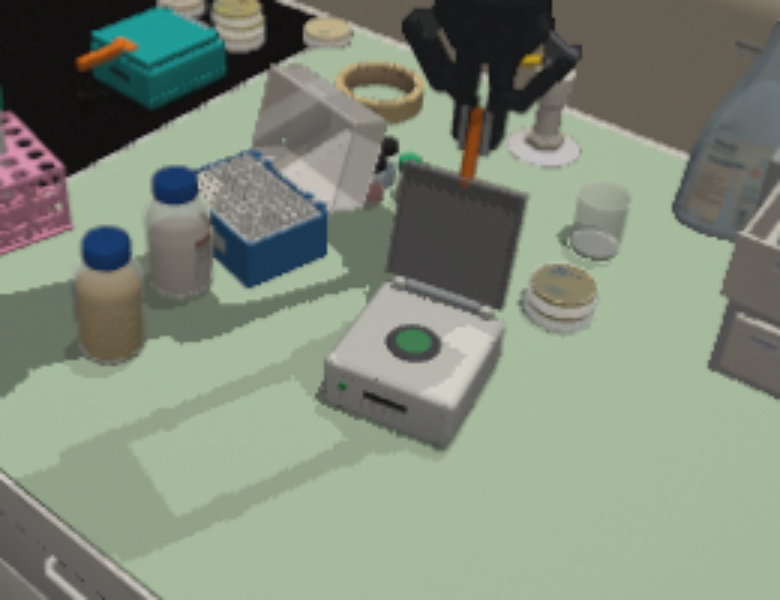

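The scene view shows the cover upright and leaning back. The motion stalled with force rising to 8 N, so it is on its stop. The window is visible at about (413,342).

```bash
python3 -m creep '{"delta_pos":[[0,0,0.1],[0,0,0.15],[0,0,0.15],[0,0,0.15],[0,0,0.15],[0,0,0.15]],"dr":[[0,0,0],[0,0,0],[0,0,0],[0,0,0],[0,0,0],[0,0,0]]}' 0.1 20;  python3 -m creep '{"delta_pos":[[-1,0,0],[-2.5,0,0],[-5,0,0],[-8,0,0],[-11,0,0],[-12,0,0],[-12,0,0]],"dr":[[0,0,0],[0,0,0],[0,0,0],[0,0,0],[0,0,0],[0,0,0],[0,0,0]]}'
python3 - <<'E'
from h import *
# window from the scene and top pictures, and the turn of the cover
for n in("scene","top"):
    im=get(n);P=cloud(im);hsv=cv2.cvtColor(im["pixels"],cv2.COLOR_BGR2HSV);H,S,V=[hsv[...,i].astype(int) for i in range(3)]
    cw=np.array([.538,-.161])
    d=np.hypot(P[...,0]-cw[0],P[...,1]-cw[1])
    for nm,m in dict(ring=(d<.035)&(P[...,2]>.04)&(P[...,2]<.06)&(V<130),glass=(d<.035)&(P[...,2]>.04)&(P[...,2]<.07)&(S>90)&(H>50)&(H<90)).items():
        k,l,st,c=cv2.connectedComponentsWithStats(m.astype(np.uint8))
        if k<2: print(n,nm,"none");continue
        i=1+np.argmax(st[1:,4]);cn=max(cv2.findContours((l==i).astype(np.uint8),0,1)[0],key=len);M=cv2.moments(cv2.convexHull(cn))
        uv=[M["m10"]/M["m00"],M["m01"]/M["m00"]];q=P[l==i]
        print(n,nm,np.round(uv,1),st[i,4],ray(im,[uv],.052)[0].round(4),np.median(q,0).round(4))
    o=(H<14)&(H>3)&(S>150)&(V>80)&(abs(P[...,1]+.15)<.06);q=P[o];print("tongue",o.sum(),np.percentile(q,[3,50,97],axis=0).round(4) if len(q) else "")
    g=(P[...,2]>.075)&(P[...,2]<.15)&(abs(P[...,0]-.6)<.06)&(P[...,1]<-.09)&(P[...,1]>-.22)
    q=P[g];
    if len(q)>50:
        s=q[:,0]*.9774+q[:,1]*.2114;k=np.polyfit(q[:,2],s,1);print("cover lean",k,"a",np.pi/2+np.arctan(k[0]),len(q))
E
```

```text
clock: 8.15
position: [0.6282, -0.1398, 0.169]
ee_rot: [-0.078, -0.703, -0.078, 0.703]
contact_force: [-0.4, -0.1, 0.6]
width: 0.0473
clock: 8.85
position: [0.6289, -0.1404, 0.2913]
ee_rot: [0.078, 0.704, 0.077, -0.701]
contact_force: [0.6, -0.3, -0.1]
width: 0.0469
scene ring [307.1 244. ] 182 [ 0.5329 -0.163   0.052 ] [ 0.5336 -0.1626  0.0511]
scene glass [307.4 243.3] 69 [ 0.5351 -0.1622  0.052 ] [ 0.5355 -0.162   0.0516]
tongue 95 [[ 0.6043 -0.1505  0.1538]
 [ 0.6111 -0.1472  0.1826]
 [ 0.6186 -0.1425  0.2067]]
cover lean [0.18365872 0.53590412] a 1.7524308900344487 1287
top ring [319.5 200.5] 64 [ 0.5353 -0.1606  0.052 ] [ 0.5337 -0.1595  0.0527]
top glass [319.9 200.4] 41 [ 0.5359 -0.1617  0.052 ] [ 0.5368 -0.1619  0.0533]
tongue 10 [[ 0.6128 -0.1457  0.203 ]
 [ 0.6164 -0.1421  0.2063]
 [ 0.6208 -0.1399  0.211 ]]
cover lean [0.17133675 0.5353236 ] a 1.7404853969804748 135
```

The cover reads 1.75 rad in the scene view and 1.74 in the top view after release. Next I take a close wrist look at the window on the way to the rack.

```bash
python3 -m creep '{"delta_pos":[[0,0,2],[0,0,5],[0,0,9],[0,0,13],[0,0,15],[0,0,15],[0,0,15]],"dr":[[0,0,0],[0,0,0],[0,0,0],[0,0,0],[0,0,0],[0,0,0],[0,0,0]]}'
python3 - <<'E'
from h import *
im=get("wrist");P=cloud(im);hsv=cv2.cvtColor(im["pixels"],cv2.COLOR_BGR2HSV);H,S,V=[hsv[...,i].astype(int) for i in range(3)]
s,p,Rm=state();print(p)
d=np.hypot(P[...,0]-.536,P[...,1]+.161)
for nm,m in dict(ring=(d<.035)&(P[...,2]>.04)&(P[...,2]<.06)&(V<130),glass=(d<.035)&(S>90)&(H>50)&(H<90)).items():
    k,l,st,c=cv2.connectedComponentsWithStats(m.astype(np.uint8));i=1+np.argmax(st[1:,4])
    cn=max(cv2.findContours((l==i).astype(np.uint8),0,1)[0],key=len);M=cv2.moments(cv2.convexHull(cn));uv=[M["m10"]/M["m00"],M["m01"]/M["m00"]];print(nm,st[i],np.round(uv,1),ray(im,[uv],.052)[0].round(4),P[l==i].mean(0).round(4))
E
# tube: rays in scene/top at cap
python3 - <<'E'
from h import *
ims=np.load("ims0.npy",allow_pickle=True).item()
for n in("scene","top"):
    im=ims[n];P=cloud(im);hsv=cv2.cvtColor(im["pixels"],cv2.COLOR_BGR2HSV);H,S,V=[hsv[...,i].astype(int) for i in range(3)]
    m=(H>55)&(H<85)&(S>140)&(np.hypot(P[...,0]-.478,P[...,1]-.252)<.03)
    v,u=np.nonzero(m);print(n,ray(im,[[u.mean(),v.mean()]],.125 if n=="scene" else .136))
    m=(H>150)&(H<178)&(S>60)&(abs(P[...,2]-.068)<.012)&(P[...,0]>.4)&(P[...,0]<.55);q=P[m];print("rack",cv2.minAreaRect(np.float32(q[:,:2])))
E
python3 togo.py .43 .23 .25 1.5
```

```text
clock: 9.65
position: [0.4816, -0.1727, 0.288]
ee_rot: [-0.077, -0.703, -0.078, 0.703]
contact_force: [-0.3, 0.1, -0.3]
width: 0.0471
[ 0.48225087 -0.17269748  0.28811723]
ring [233 104  40  36 665] [253.1 121.5] [ 0.5303 -0.1558  0.052 ] [ 0.5283 -0.1557  0.0508]
glass [249 111  18  18 259] [257.7 119.4] [ 0.5344 -0.1614  0.052 ] [ 0.5344 -0.1614  0.0519]
scene [[0.47880091 0.25190374 0.125     ]]
rack ((0.4810892641544342, 0.25591713190078735), (0.12218095362186432, 0.07691248506307602), 75.8633804321289)
top [[0.47820959 0.25417929 0.136     ]]
rack ((0.4787779450416565, 0.2565401792526245), (0.1150471419095993, 0.07585281878709793), 75.85652160644531)
at [ 0.4823 -0.1727  0.2881] delta cm [  3.86 -40.44  -3.68] dr [-2.851e+00 -2.000e-03  1.000e-03]
```

```bash
python3 -m creep '{"delta_pos":[[0,-2,-0.2],[0.4,-6,-0.6],[0.8,-11,-1],[1.2,-16,-1.4],[1.6,-21,-1.9],[2,-26,-2.4],[2,-31,-2.9],[2,-36,-3.4],[2,-39,-3.6],[2,-40.4,-3.7]],"dr":[[0,0,0],[0,0,0],[0,0,0],[0,0,0],[0,0,0],[0,0,0],[0,0,0],[0,0,0],[0,0,0],[0,0,0]]}'
python3 -m creep '{"delta_pos":[[0,0,0],[0,0,0]],"dr":[[0,0,0],[0,0,0]]}'
python3 w.py w3; python3 - <<'E'
from h import *
im=np.load("wr.npy",allow_pickle=True).item();Rc=cv2.Rodrigues(np.array(im["rvec"],float))[0];o=-Rc.T@np.array(im["tvec"],float).ravel()
s,p,Rm=state();print("cam in tool",Rm.inv().apply(o-p),"axis",Rm.inv().apply(Rc[2]))
hsv=cv2.cvtColor(im["pixels"],cv2.COLOR_BGR2HSV);H,S,V=[hsv[...,i].astype(int) for i in range(3)];P=cloud(im)
m=(H>50)&(H<85)&(S>120)&(np.hypot(P[...,0]-.478,P[...,1]-.252)<.03)
t=m&(P[...,2]>.131);v,u=np.nonzero(t);print("top face",len(u),P[t].mean(0),ray(im,[[u.mean(),v.mean()]],.136),P[t][:,2].max(),np.mean(u),np.mean(v))
E
```

```text
clock: 10.7
position: [0.4296, 0.2333, 0.2683]
ee_rot: [-0.079, -0.702, -0.08, 0.703]
contact_force: [0.4, -0.6, 0.5]
width: 0.047
clock: 10.9
position: [0.4302, 0.229, 0.2686]
ee_rot: [-0.078, -0.703, -0.077, 0.703]
contact_force: [-0.9, -0.9, 0.6]
width: 0.0465
at [0.4302 0.2285 0.2688] [-0.12 -0.1   0.06] 0.04687033235397196
green [242.  126.5] [234 118  17  18 240] [0.4797 0.2556 0.1344] [0.4715 0.248  0.1317] [0.4878 0.2635 0.136 ]
cam in tool [-0.14220183 -0.00042559 -0.08117179] axis [ 9.47755792e-01 -5.24954678e-04  3.18996369e-01]
top face 234 [0.47951513 0.25575068 0.13436107] [[0.47971256 0.25570286 0.136     ]] 0.136880056940721 241.9059829059829 126.66666666666667
```

View pics/w3.png

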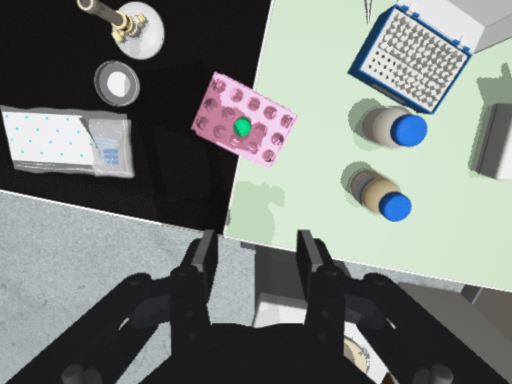

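The green cap is at (242,126) in the wrist view, in the middle of the rack, and the bottles are off to the right at (395,128) and (383,195).

```bash
python3 -m creep '{"delta_pos":[[1,-0.2,-1],[3,-0.5,-2.5],[5.5,-0.9,-4],[8,-1.3,-5],[10,-1.5,-5.3],[10.9,-1.5,-5.3],[10.9,-1.5,-5.3],[10.9,-1.5,-5.3]],"dr":[[0,0,0],[0,0,0],[0,0,0],[0,0,0],[0,0,0],[0,0,0],[0,0,0],[0,0,0]]}'
python3 w.py w4; python3 togo.py .479 .2545 .105 -1.358; python3 togo.py .4797 .2555 .105 -1.358
```

```text
clock: 11.75
position: [0.4788, 0.2552, 0.1606]
ee_rot: [0.077, 0.703, 0.077, -0.703]
contact_force: [0.3, -0.2, 0.5]
width: 0.0468
at [0.479  0.2554 0.1611] [-0.78 -0.09  0.2 ] 0.04697910607219688
green [255.9 214.3] [243 198  26  33 655] [0.4832 0.2565 0.1341] [0.4726 0.2487 0.1164] [0.4885 0.2644 0.1357]
at [0.479  0.2554 0.1611] delta cm [5.61 0.09 0.03] dr [ 0.006 -0.002  0.   ]
at [0.479  0.2554 0.1611] delta cm [ 5.61  0.01 -0.06] dr [ 0.006 -0.002  0.   ]
```

View pics/w4.png

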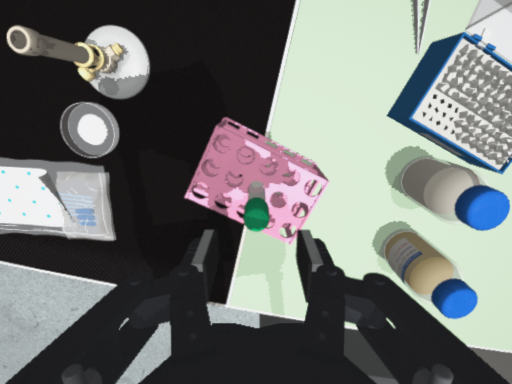

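The cap at column 256 is centred between the fingers, so I descend and grip.

```bash
python3 -m creep '{"delta_pos":[[1,0,-0.1],[2.5,0,-0.1],[4,0,-0.1],[5.2,0,-0.1],[5.6,0,-0.1],[5.6,0,-0.1]],"dr":[[0,0,0],[0,0,0],[0,0,0],[0,0,0],[0,0,0],[0,0,0]]}'
python3 -m creep '{"delta_pos":[[0,0,0],[0,0,0],[0,0,0],[0,0,0],[0,0,0],[0,0,0]],"dr":[[0,0,0],[0,0,0],[0,0,0],[0,0,0],[0,0,0],[0,0,0]]}' -1 35
python3 -m creep '{"delta_pos":[[-0.3,0,0],[-1,0,0],[-2,0,0],[-4,0,0],[-6,0,0],[-8,0,0],[-11,0,0],[-14,0,0],[-17,0,0],[-18,0,0]],"dr":[[0,0,0],[0,0,0],[0,0,0],[0,0,0],[0,0,0],[0,0,0],[0,0,0],[0,0,0],[0,0,0],[0,0,0]]}'
python3 w.py w5;python3 - <<'E'
from h import *
im=get("scene");np.save("sc.npy",im,allow_pickle=True);im2=np.load("wr.npy",allow_pickle=True).item()
cv2.imwrite("pics/s3.png",np.hstack([cv2.resize(im["pixels"][40:240,80:280],(400,400)),cv2.resize(im2["pixels"],(400,300)).copy() if 0 else cv2.resize(im2["pixels"][150:350,156:356],(400,400))]))
E
```

```text
clock: 12.4
position: [0.479, 0.2558, 0.1037]
ee_rot: [-0.078, -0.703, -0.078, 0.703]
contact_force: [0.2, 0.4, 0.1]
width: 0.0473
clock: 13.0
position: [0.4799, 0.2561, 0.1049]
ee_rot: [0.077, 0.703, 0.078, -0.702]
contact_force: [-0.0, -0.7, 5.4]
width: 0.0175
clock: 14.0
position: [0.4805, 0.2564, 0.288]
ee_rot: [0.077, 0.705, 0.078, -0.701]
contact_force: [0.2, 0.2, -0.3]
width: 0.0176
at [0.4806 0.2564 0.288 ] [ 1.1  -0.09  1.13] 0.017566536657115134
green [499.2   8.8] [489   1  19  17 221] [ 0.7437 -0.0075  0.046 ] [ 0.7356 -0.0173  0.0394] [0.7523 0.0011 0.048 ]
green [256.9 258.9] [ 239  234   36   50 1491] [0.4848 0.257  0.3168] [0.4733 0.2484 0.2981] [0.4892 0.2652 0.3187]
```

View pics/s3.png

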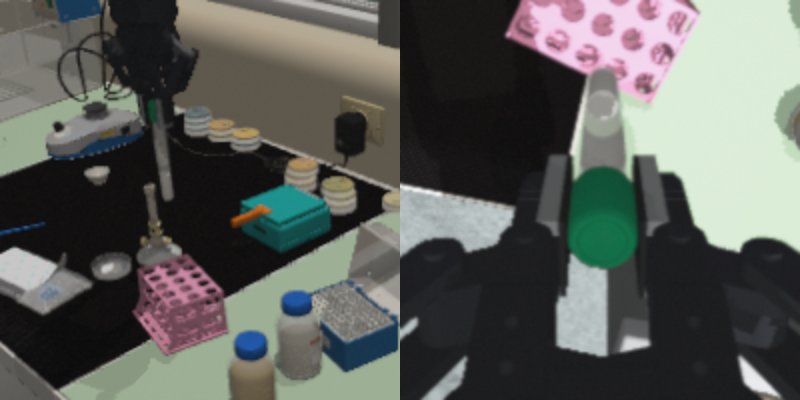

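The tube is in the gripper and clear of the rack, with its cap between the pads at (605,215). Its lower end is at about (167,195) in the scene half. I measure its tilt next.

```bash
cat > tilt.py <<'E'
from h import *
def axis(im,nm,xy,ztop):
    """points of the glass against depth, line fitted along z"""
    P=cloud(im);d=np.hypot(P[...,0]-xy[0],P[...,1]-xy[1])
    m=(d<.03)&(P[...,2]>ztop-.13)&(P[...,2]<ztop-.05)
    q=P[m];K=np.array(im["intrinsics"]);Rm=cv2.Rodrigues(np.array(im["rvec"],float))[0]
    pts=np.array([[*xy,z] for z in np.linspace(ztop-.132,ztop,5)])
    pr=cv2.projectPoints(pts,np.array(im["rvec"],float),np.array(im["tvec"],float),K,np.array([im["k1"],0,0,0,0.]))[0][:,0]
    print(nm,m.sum(),"vertical line projects to",pr.round(1).tolist())
    if m.sum()>30:
        k=np.polyfit(q[:,2]-ztop,q[:,:2],1);print("  slope dx,dy per z",k[0].round(3),"n",len(q),"zmin",q[:,2].min())
        v,u=np.nonzero(m)
        print("  rows",[(r,round(u[v==r].mean(),1),int((v==r).sum())) for r in range(v.min(),v.max()+1,8)])
if __name__=="__main__":
    s,p,Rm=state();print("tool x axis",Rm.apply([1,0,0]).round(3))
    for n in("scene","wrist","top"):
        axis(get(n),n,p[:2],p[2]+.031)
E
python3 tilt.py
```

```text
tool x axis [ 0.003  0.001 -1.   ]
scene 190 vertical line projects to [[163.4, 140.4], [161.8, 128.5], [160.2, 116.3], [158.6, 103.5], [156.9, 90.4]]
  slope dx,dy per z [-0.005  0.013] n 190 zmin 0.18711951038216623
  rows [(111, np.float64(160.3), 3), (119, np.float64(160.5), 6), (127, np.float64(162.0), 7), (135, np.float64(163.0), 7)]
wrist 661 vertical line projects to [[256.9, 186.7], [256.8, 199.1], [256.7, 215.4], [256.6, 238.0], [256.4, 271.4]]
  slope dx,dy per z [ 0.    -0.004] n 661 zmin 0.18689572375973124
  rows [(182, np.float64(256.5), 4), (190, np.float64(256.5), 16), (198, np.float64(256.5), 18), (206, np.float64(256.5), 20), (214, np.float64(257.0), 21), (222, np.float64(256.5), 2)]
top 7 vertical line projects to [[177.7, 214.7], [175.8, 214.0], [173.9, 213.3], [171.8, 212.5], [169.6, 211.7]]
```

```bash
python3 -m creep '{"delta_pos":[[0,0.5,0],[0,1.7,0.1],[0,3.7,0.3],[0,6.4,0.5],[0,9.5,0.8],[0,12.8,1.1],[0,16.1,1.4],[0,19.4,1.6],[0,22.7,1.9],[0,26,2.1]],"dr":[[0,0,0],[0,0,0],[0,0,0],[0,0,0],[0,0,0],[0,0,0],[0,0,0],[0,0,0],[0,0,0],[0,0,0]]}'
python3 -m creep '{"delta_pos":[[0,3.2,0.3],[0,6.3,0.5],[0,9.2,0.8],[0,11.8,1],[0,13.8,1.1],[0,15.1,1.2],[0,15.8,1.3],[0,16,1.3],[0,16,1.3],[0,16,1.3]],"dr":[[0,0,0],[0,0,0],[0,0,0],[0,0,0],[0,0,0],[0,0,0],[0,0,0],[0,0,0],[0,0,0],[0,0,0]]}'
python3 togo.py .5352 -.1617 .163 -1.358; python3 tilt.py
```

```text
clock: 15.25
position: [0.5148, -0.0047, 0.2835]
ee_rot: [-0.077, -0.702, -0.077, 0.703]
contact_force: [0.3, -0.3, 0.1]
width: 0.0178
clock: 16.25
position: [0.5375, -0.1606, 0.2842]
ee_rot: [0.078, 0.703, 0.078, -0.703]
contact_force: [0.2, 0.5, -0.7]
width: 0.0173
at [ 0.5375 -0.1606  0.2842] delta cm [12.12  0.07  0.25] dr [ 0.008 -0.     0.001]
tool x axis [-0.     0.001 -1.   ]
scene 272 vertical line projects to [[312.9, 194.0], [314.4, 180.3], [315.9, 165.9], [317.5, 150.8], [319.2, 135.0]]
  slope dx,dy per z [-0.001 -0.005] n 272 zmin 0.18611970433749186
  rows [(160, np.float64(316.5), 2), (168, np.float64(315.5), 8), (176, np.float64(314.5), 8), (184, np.float64(313.5), 8), (192, np.float64(313.0), 7)]
wrist 638 vertical line projects to [[257.0, 187.1], [257.0, 199.3], [256.9, 215.5], [256.9, 237.8], [256.7, 270.7]]
  slope dx,dy per z [ 0.    -0.003] n 638 zmin 0.18736016468540515
  rows [(182, np.float64(256.5), 4), (190, np.float64(256.5), 16), (198, np.float64(256.5), 18), (206, np.float64(256.5), 20), (214, np.float64(257.0), 21), (222, np.float64(246.0), 1)]
top 0 vertical line projects to [[326.3, 195.7], [328.2, 194.5], [330.2, 193.3], [332.4, 192.0], [334.6, 190.6]]
```

```bash
python3 -m creep '{"delta_pos":[[0.5,0,0],[1.7,0,0.1],[3.4,0.1,0.2],[5.2,0.1,0.2],[7,0.1,0.2],[8.4,0.1,0.2],[9.4,0.1,0.2],[9.9,0.1,0.2],[10,0.1,0.2],[10,0.1,0.2]],"dr":[[0,0,0],[0,0,0],[0,0,0],[0,0,0],[0,0,0],[0,0,0],[0,0,0],[0,0,0],[0,0,0],[0,0,0]]}'
python3 togo.py .5352 -.1617 .163 -1.358
cat > rel.py <<'E'
from h import *
import sys
s,p,Rm=state();print("tcp",p.round(4),"F",np.array(s["contact_force"]).round(2),"w",round(s["width"],4))
pics=[]
for n in("scene","wrist"):
    im=get(n);P=cloud(im);hsv=cv2.cvtColor(im["pixels"],cv2.COLOR_BGR2HSV);H,S,V=[hsv[...,i].astype(int) for i in range(3)]
    d=np.hypot(P[...,0]-p[0],P[...,1]-p[1])
    rd=np.array(im["tvec"]).ravel();Rc=cv2.Rodrigues(np.array(im["rvec"],float))[0];o=-Rc.T@rd
    m=(d<.03)&(P[...,2]>.057)&(P[...,2]<p[2]-.03)
    q=P[m];zb=np.percentile(q[:,2],1)
    # each tube point lies on the surface facing the camera: fit a circle of known radius in xy
    from scipy.optimize import least_squares
    q=q[q[:,2]>zb+.012]
    r=least_squares(lambda c:np.hypot(q[:,0]-c[0]-c[2]*(q[:,2]-p[2]),q[:,1]-c[1]-c[3]*(q[:,2]-p[2]))-.0078,[p[0],p[1],0,0],loss="soft_l1",f_scale=.001)
    b=np.array([r.x[0]+r.x[2]*(zb-p[2]),r.x[1]+r.x[3]*(zb-p[2])])
    print(n,"tube n",len(q),"zb",zb.round(4),"lower end",b.round(4),"slope",r.x[2:].round(3))
    w=(np.hypot(P[...,0]-.5352,P[...,1]+.1617)<.03)&(P[...,2]>.045)&(P[...,2]<.056)&(S>90)&(H>50)&(H<90)
    if w.sum()>20:
        v,u=np.nonzero(w);qq=ray(im,np.c_[u,v],.052)[:,:2];(cx,cy),rr=cv2.minEnclosingCircle(np.float32(qq));print("   glass",w.sum(),(round(cx,4),round(cy,4)),"r",round(rr,4),"z",np.median(P[w][:,2]).round(4))
    uv=cv2.projectPoints(np.array([[.5352,-.1617,.08]]),np.array(im["rvec"],float),np.array(im["tvec"],float),np.array(im["intrinsics"]),np.array([im["k1"],0,0,0,0.]))[0][0,0]
    x,y=[int(np.clip(a,70,lim-71)) for a,lim in zip(uv,(512,384))]
    pics.append(cv2.resize(im["pixels"][y-70:y+70,x-70:x+70],(400,400),interpolation=cv2.INTER_CUBIC))
cv2.imwrite("pics/%s.png"%sys.argv[1],np.hstack(pics))
E
python3 rel.py r1
```

```text
clock: 17.4
position: [0.5361, -0.1629, 0.1843]
ee_rot: [0.078, 0.703, 0.077, -0.703]
contact_force: [-0.2, -0.1, 0.1]
width: 0.0179
at [ 0.5361 -0.1629  0.1843] delta cm [ 2.13 -0.14  0.06] dr [ 0.007 -0.001 -0.   ]
tcp [ 0.5361 -0.1629  0.1843] F [-0.22 -0.08  0.1 ] w 0.0179
scene tube n 156 zb 0.0879 lower end [ 0.5368 -0.1626] slope [-0.     0.001]
   glass 70 (0.5356, -0.1622) r 0.0127 z 0.0514
wrist tube n 429 zb 0.0889 lower end [ 0.5355 -0.1628] slope [ 0.001 -0.002]
   glass 329 (0.5351, -0.1614) r 0.0129 z 0.0521
```

View pics/r1.png

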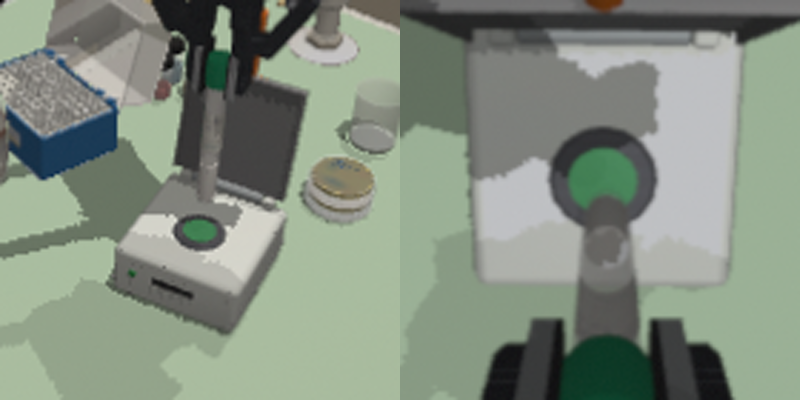

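Both views show the tube above the window, with its lower end within about 1.5 mm of the glass centre. I make a small correction and lower the rest slowly.

```bash
python3 -m creep '{"delta_pos":[[0.2,-0.05,0.03],[0.7,-0.1,0.06],[1.2,-0.1,0.06],[1.6,-0.1,0.06],[1.9,-0.1,0.06],[2.1,-0.1,0.06],[2.1,-0.1,0.06],[2.1,-0.1,0.06]],"dr":[[0,0,0],[0,0,0],[0,0,0],[0,0,0],[0,0,0],[0,0,0],[0,0,0],[0,0,0]]}'
python3 rel.py r2; python3 - <<'E'
from h import *
# height of lower end from its lowest silhouette row in the scene picture
im=get("scene");P=cloud(im);s,p,_=state();d=np.hypot(P[...,0]-p[0],P[...,1]-p[1])
m=(d<.02)&(P[...,2]>.056)&(P[...,2]<.12);v,u=np.nonzero(m)
for r in range(v.max()-4,v.max()+1):print(r,(v==r).sum(),P[m][v==r][:,2].round(4).min(),im["depth"][r,int(u[v==r].mean())])
pts=[[.5352,-.1617,z] for z in(.058,.062,.066,.07)]
print(cv2.projectPoints(np.array(pts),np.array(im["rvec"],float),np.array(im["tvec"],float),np.array(im["intrinsics"]),np.array([im["k1"],0,0,0,0.]))[0][:,0].round(1).tolist())
E
```

```text
clock: 18.3
position: [0.5352, -0.162, 0.1631]
ee_rot: [0.078, 0.703, 0.078, -0.703]
contact_force: [0.2, -0.7, -0.1]
width: 0.0176
tcp [ 0.5352 -0.162   0.1631] F [ 0.17 -0.66 -0.14] w 0.0176
scene tube n 155 zb 0.0645 lower end [ 0.5353 -0.1618] slope [ 0.011 -0.002]
   glass 60 (0.5354, -0.1621) r 0.0126 z 0.0514
wrist tube n 436 zb 0.0679 lower end [ 0.5343 -0.1619] slope [ 0.002 -0.001]
   glass 302 (0.5349, -0.1617) r 0.013 z 0.0522
237 7 0.073 0.84052473
238 7 0.0696 0.838052
239 7 0.0653 0.8433457
240 5 0.0665 0.84164166
241 3 0.0629 0.843454
[[307.5, 241.2], [307.7, 239.8], [307.8, 238.5], [308.0, 237.1]]
```

View pics/r2.png

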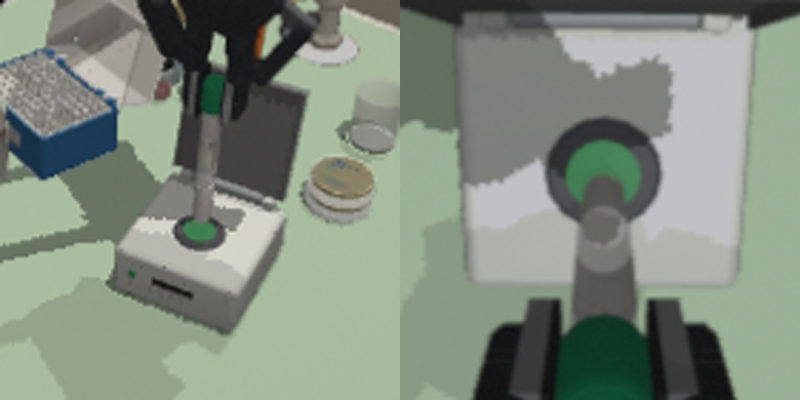

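The tube stands over the green glass in both halves with a visible gap. I let it settle, check the cover and bottles, and then hand in.

```bash
python3 -m creep '{"delta_pos":[[0,0,0],[0,0,0],[0,0,0],[0,0,0],[0,0,0]],"dr":[[0,0,0],[0,0,0],[0,0,0],[0,0,0],[0,0,0]]}'
python3 rel.py r3; python3 - <<'E'
from h import *
a=np.load("ims0.npy",allow_pickle=True).item()["scene"];b=get("scene")
for im in(a,b):
    P=cloud(im);hsv=cv2.cvtColor(im["pixels"],cv2.COLOR_BGR2HSV);H,S=hsv[...,0],hsv[...,1]
    for c in([.515,.064],[.42,.042]):
        m=(H>105)&(H<125)&(S>150)&(np.hypot(P[...,0]-c[0],P[...,1]-c[1])<.04)&(P[...,2]>.08);print("cap",np.median(P[m],0).round(4),m.sum())
P=cloud(b);g=(P[...,2]>.075)&(P[...,2]<.15)&(P[...,0]>.575)&(P[...,0]<.66)&(P[...,1]<-.09)&(P[...,1]>-.22);q=P[g];k=np.polyfit(q[:,2],q[:,0]*.9774+q[:,1]*.2114,1);print("cover",np.pi/2+np.arctan(k[0]),len(q))
s,_,_=state();print(np.abs(s["qd"]).max())
E
```

```text
clock: 18.95
position: [0.5351, -0.162, 0.1631]
ee_rot: [0.078, 0.703, 0.078, -0.703]
contact_force: [0.4, -0.5, 0.2]
width: 0.0175
tcp [ 0.5351 -0.162   0.1631] F [ 0.41 -0.55  0.18] w 0.0175
scene tube n 152 zb 0.0647 lower end [ 0.536  -0.1616] slope [-0.008 -0.003]
   glass 61 (0.5354, -0.1621) r 0.0126 z 0.0512
wrist tube n 432 zb 0.0682 lower end [ 0.5342 -0.1617] slope [ 0.001 -0.002]
   glass 304 (0.5349, -0.1617) r 0.013 z 0.0522
cap [0.5099 0.0574 0.105 ] 146
cap [0.4166 0.0371 0.1045] 181
cap [0.5109 0.0582 0.1046] 145
cap [0.4163 0.037  0.1045] 177
cover 1.7513047973173512 822
0.002943080203714038
```

```bash
python3 -c "
from rig import manip
print(manip.sign_off())"
```

```text
the job is handed in; nothing more can be done
None
```

The job is done and handed in at about 19 s on the robot's clock. I opened the cover by its tongue onto its stop and left it there. I then lifted the tube out of the rack and carried it over the bottles. The gripper now holds it upright above the window.

- **Cover:** it reads 1.75 rad in the last check. I swung it at about 0.8 rad/s or slower, and the reading at the stop was 8 N along the push and about 14 N in all. While I swung it, the tongue also took a sideways load of up to about 10 N, which went away on release.
- **Tube position:** the lower end is centred on the window to within about 1 mm in both the scene and wrist views. It is upright to about 0.01 rad and the joints are still.
- **Height above the window:** the estimates disagree a little. Arm position and the scene outline give a gap of about 10 mm. The depth images give 13 mm (scene) and 16 mm (wrist), which I put down to the rounded end being hidden from above.
- **Bottles:** both caps are where they were at the start, to within about 1 mm of camera noise.
- **Contact:** during the carry and lowering I saw no force on the tool beyond noise, so no sign that the tube touched the reader or its cover.

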